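Clear spilt rock sugar from the bamboo shelf

ROBOT

A 6-joint arm with a two-finger parallel gripper is mounted at the origin on the work surface. World frame = base frame: x ahead of the robot, y to its left, z up, the work surface at z = 0. Lengths are in m, angles in degrees, forces in N, time in s.
With the tool pointing down it reaches from about 0.35 to 0.875 m from the base axis. Payload 4.2 kg.
Tool frame: the origin (TCP) lies between the finger pads; the fingertips stand 25 mm ahead of it and the grasp point (between the pads) lies 6 mm ahead of it (r.tips_ahead is the distance from the TCP to the fingertips, in m); z points along the fingers, y is the direction in which the jaws open and shut (so a half turn about z gives the same grasp; the last joint's range is limited). The gripper opens to 87 mm and grips with 3 to 60 N. Pads are 19 mm wide; open, the fingers measure 117 mm over their backs; the gripper's body (75 mm by 190 mm) begins 51 mm behind the grasp point.
Start: joints at [-62.303, 22.042, 0.453, 0, -68.411, -14.817], TCP at [0.139, -0.609, 0.248] pointing down, gripper open.
Joint ranges: [-179.83, 179.83], [-69.29, 118.12], [-61.27, 80.66], [-181.25, 117.63], [-171.15, -9.14], [-177.46, 177.46]. Speed limits (degrees/s): [159.86, 159.86, 180, 180, 180, 180].

INTERFACE

Orientations are given as a 3x3 rotation matrix whose columns are the frame's x, y, z axes.
In Python, from station import r, vision, finish_job gives the robot as it stands.
- The arm moves only by the shell command python3 -m jog 'ROWS'. ROWS is a JSON object of lists of equal length, an entry for each row: "rot": the turn, a rotation vector about the world's x, y, z in degrees, a list of three; "delta_pos": the shift along the world's x, y, z in mm, a list of three; "grip": the opening in per cent of the stroke, from 0 (shut) to 100 (fully open). A call has 1 to 10 rows; each row shifts and turns the commanded pose from where the row before left it; what a row does not reach is not made up. A row lasts 1/12 s, in which the tool goes at most 41.7 mm and 7.16 degrees, less where a joint would pass 70% of its speed; a pose out of reach is approached as far as the arm can. A call with a gripper value outside its range is refused whole. The fingers move at their own pace and stop on an object; the grip force is fixed at half the most. Time passes only in rows, so rows that do not move let the fingers close. It gives the time, the measured TCP pose, the force and the opening at its end, in the units of the state.
- r.sense(): the state, without advancing time (a new reading comes with each control period).
- vision.capture(name): name is "side" or "top"; returns a dict with "frame" (420x560x3 uint8, red, green, blue), "K" (3x3 intrinsics, pixels), "xyz" and "orientation" of the camera in the world. Camera axes: x right, y up, looking along -z (the intrinsics and any distortion apply to the point x, -y, -z); pixel columns grow to the right and rows downward; lengths in m; the calibration is good to about 2 mm. A picture is of the moment at which its call begins. There is no depth.
- finish_job(): hands the job in, once; it reports no verdict.
The state is a dict: "time_s": time; "joints": joint angles; "joint_velocities": joint speeds; "effort": joint torques, N m; "tcp_pos": TCP position; "ee_rot": TCP orientation; "wrist_force": force on the tool from outside, world axes, zero at the start; "moment": the same for the moment, N m; "gripper_width": opening from 0.0 (shut) to 1.0 (fully open).
Only numpy, scipy, OpenCV 4.12 (cv2) and the standard library are available. Lean on these libraries where they do the work, as an engineer would, in place of code of your own. Each camera call takes 0.05 s, during which the arm holds its last target. There are 200 camera calls.

TASK

Collect all the old sugar in the blue tray: use the scraper block to wipe the four sugar lumps off the top of the bamboo shelf over its end into the tray, and tip the three lumps out of the steel scoop into the tray as well, in either order. Do not touch the lumps with the gripper and leave the sugar bowl, jar and pepper mill where they are. Finish with the scoop standing level and the scraper put down, both on the counter outside the tray.

Things in the scene. Friction and masses are not known exactly. Their poses are not given: they have to be found in the camera images.
- shelf: Two-tier bamboo shelf, fixed. Origin on the counter under its centre. Upper tier 250 mm (x, depth) by 320 mm (y), surface 100 mm up, board 16 mm thick; lips 8 mm thick, 12 mm high on the front and back edges (x = -121, +121 mm); ends (y = -160, +160 mm) open. Sugar lumps lie on its front half, x = -90 to -30 mm; the sugar bowl on its back half.
- tray: Blue open tray, fixed, 190 (x) x 150 (y) x 50 mm high, walls and floor 4 mm, on the counter under one end of the upper tier (either end) so that what is pushed off falls in. Origin on the counter under its centre, which is about 60 mm outside the tier's end and 55 mm in front of (robot side, -x) the shelf's centre line.
- scraper: Scraper block, standing on the counter: green silicone foot 100 x 28 x 25 mm (x, y, z), above it a dark wooden grip 84 x 24 mm up to 75 mm height. Origin at the centre of its underside; x along its 100 mm length, y across its thickness, z up. 0.2 kg. Stands to the front left or front right. Its two faces are alike.
- scoop: Steel scoop, 0.15 kg, front left or right. Origin under its floor (x -38 to 30 mm, 3 mm thick); x to the nose, z up. A 30 degree ramp ends at the open nose, x 80, z 29 mm. Walls 45 mm high at x = -38, y = -36, 36 mm. Handle: black bar along x from -38 to -122 mm, 16 wide, 14 tall, centre z = 38 mm. Holds three lumps; they slide out with the nose pointing straight down.
- bowl: Blue ceramic sugar bowl with lid, bystander, standing on the back half of the upper tier; 84 mm diameter, 86 mm high; origin at the centre of its underside.
- jar: Amber jar with black lid, bystander, 68 mm diameter, 120 mm high, standing on the counter beside the other end of the shelf from the tray; origin at the centre of its underside.
- mill: Dark wooden pepper mill, bystander, 58 mm diameter, 140 mm high, standing on the counter in front of the shelf between the scoop and scraper; origin at the centre of its underside.
- lump0: brown rock-sugar lump, a rounded box 24 x 20 x 18 mm (x, y, z), 12 g; origin at the centre of its 24 x 20 underside; at the start on the front half of the shelf's upper tier
- lump1: brown rock-sugar lump, a rounded box 24 x 20 x 18 mm (x, y, z), 12 g; origin at the centre of its 24 x 20 underside; at the start on the front half of the shelf's upper tier
- lump2: brown rock-sugar lump, a rounded box 24 x 20 x 18 mm (x, y, z), 12 g; origin at the centre of its 24 x 20 underside; at the start on the front half of the shelf's upper tier
- lump3: brown rock-sugar lump, a rounded box 24 x 20 x 18 mm (x, y, z), 12 g; origin at the centre of its 24 x 20 underside; at the start on the front half of the shelf's upper tier
- lump4: brown rock-sugar lump, a rounded box 24 x 20 x 18 mm (x, y, z), 12 g; origin at the centre of its 24 x 20 underside; at the start in the scoop
- lump5: brown rock-sugar lump, a rounded box 24 x 20 x 18 mm (x, y, z), 12 g; origin at the centre of its 24 x 20 underside; at the start in the scoop
- lump6: brown rock-sugar lump, a rounded box 24 x 20 x 18 mm (x, y, z), 12 g; origin at the centre of its 24 x 20 underside; at the start in the scoop
Things that resemble listed ones, but are neither listed nor needed, are in the scene too. There is more than one size of the tray; the job needs the larger. Leave any red look-alike of the scraper alone.

How it is judged (in metres and radians):
On the way:
1. the scraper block pushes a sugar lump on the shelf ((contact force between scraper and lump0 above 0.02 N or contact force between scraper and lump1 above 0.02 N or contact force between scraper and lump2 above 0.02 N or contact force between scraper and lump3 above 0.02 N)).
At the end, for the whole second after the job is handed in: All seven sugar lumps lie in the tray (below its rim); the scoop stands level (within 0.12 rad) on the counter, at least 120 mm from the tray's centre; the scraper rests on the counter, standing or lying, its origin at least 100 mm from the tray's centre; both are still (x of lump0 in the frame of tray between -0.095 and 0.095 m and y of lump0 in the frame of tray between -0.075 and 0.075 m and z of lump0 in the frame of tray between -0.005 and 0.045 m and x of lump1 in the frame of tray between -0.095 and 0.095 m and y of lump1 in the frame of tray between -0.075 and 0.075 m and z of lump1 in the frame of tray between -0.005 and 0.045 m and x of lump2 in the frame of tray between -0.095 and 0.095 m and y of lump2 in the frame of tray between -0.075 and 0.075 m and z of lump2 in the frame of tray between -0.005 and 0.045 m and x of lump3 in the frame of tray between -0.095 and 0.095 m and y of lump3 in the frame of tray between -0.075 and 0.075 m and z of lump3 in the frame of tray between -0.005 and 0.045 m and x of lump4 in the frame of tray between -0.095 and 0.095 m and y of lump4 in the frame of tray between -0.075 and 0.075 m and z of lump4 in the frame of tray between -0.005 and 0.045 m and x of lump5 in the frame of tray between -0.095 and 0.095 m and y of lump5 in the frame of tray between -0.075 and 0.075 m and z of lump5 in the frame of tray between -0.005 and 0.045 m and x of lump6 in the frame of tray between -0.095 and 0.095 m and y of lump6 in the frame of tray between -0.075 and 0.075 m and z of lump6 in the frame of tray between -0.005 and 0.045 m and angle between scoop's own z axis and vertical below 0.12 rad and height (world z) of scoop below 0.01 m and horizontal distance between scoop and tray above 0.12 m and linear speed of each of scoop, scraper below 0.03 m/s and height (world z) of scraper below 0.026 m and horizontal distance between scraper and tray above 0.1 m); the robot touches nothing.
It fails at once if the gripper touches a sugar lump (more than 1 N) (contact force between the fingers and lump0 above 1 N or contact force between the fingers and lump1 above 1 N or contact force between the fingers and lump2 above 1 N or contact force between the fingers and lump3 above 1 N or contact force between the fingers and lump4 above 1 N or contact force between the fingers and lump5 above 1 N or contact force between the fingers and lump6 above 1 N).
It fails at once if the sugar bowl is moved more than 30 mm or tipped (distance of bowl from where it was at the start of the episode above 0.03 m or angle between bowl's own z axis and vertical above 0.35 rad).
It fails at once if the jar is moved more than 30 mm or tipped (distance of jar from where it was at the start of the episode above 0.03 m or angle between jar's own z axis and vertical above 0.35 rad).
It fails at once if the pepper mill is moved more than 30 mm or tipped (distance of mill from where it was at the start of the episode above 0.03 m or angle between mill's own z axis and vertical above 0.35 rad).
It also fails if it takes over 72 s, if anything falls off the work surface, if the arm or the gripper's body presses on something with over 40 N, if the wrist force passes 120 N, or if a joint passes its speed limit or range.

## Working session

There is one attempt and no reset: what is moved stays moved. The work goes in short steps, Python scripts to look and compute and a shell command to move; the robot and the scene stay as the last step left them, time stands still between calls to the robot, and variables do not carry over. Pictures are saved under pics/ and viewed, about 8 in all and at most 12, crops included, and the job is handed in when it is done.

```bash
ls; mkdir -p pics
cat > h.py <<'E'
import numpy as np, cv2
from station import r, vision
def cap(n,save=None):
    c=vision.capture(n)
    if save: cv2.imwrite(save,cv2.cvtColor(np.array(c["frame"]),cv2.COLOR_RGB2BGR))
    return c
def ray(c,u,v):
    K=np.array(c["K"]);d=np.linalg.solve(K,[u,v,1.]);d=np.array(c["orientation"])@np.array([d[0],-d[1],-d[2]])
    return np.array(c["xyz"]),d/np.linalg.norm(d)
def onz(c,u,v,z):
    o,d=ray(c,u,v);return o+d*(z-o[2])/d[2]
def proj(c,p):
    q=np.array(c["orientation"]).T@(np.array(p)-np.array(c["xyz"]));q=np.array(c["K"])@np.array([q[0],-q[1],-q[2]]);return q[:2]/q[2]
E
python3 - <<'E'
from h import *
import pickle
t=cap("top","pics/t0.png");s=cap("side","pics/s0.png")
pickle.dump((t,s),open("c.pkl","wb"))
for c in(t,s):print(c["xyz"],np.round(c["orientation"],3),c["K"],[k for k in c])
print(r.sense())
E
```

```text
pics
[0.39401534 0.0860673  0.84719169] [[ 0.013  0.989 -0.149]
 [-1.     0.015  0.011]
 [ 0.013  0.148  0.989]] [[379.25053643   0.         284.95199492]
 [  0.         379.25053643 209.59833691]
 [  0.           0.           1.        ]] ['frame', 'K', 'xyz', 'orientation']
[0.30426171 0.65758608 0.70169839] [[-0.942  0.227 -0.249]
 [-0.337 -0.667  0.665]
 [-0.016  0.71   0.704]] [[379.47352017   0.         277.29920097]
 [  0.         379.47352017 207.07978319]
 [  0.           0.           1.        ]] ['frame', 'K', 'xyz', 'orientation']
{'time_s': 0.1, 'joints': array([-6.23025752e+01,  2.20861994e+01,  3.87110453e-01, -2.40258323e-02,
       -6.84116802e+01, -1.48167572e+01]), 'joint_velocities': array([ 0.04502054, -0.0935215 ,  0.22669634, -0.03929451,  0.04905117,
        0.10230315]), 'effort': array([ 1.08030031e-04, -3.91690671e+01,  1.87933713e+01,  4.23189729e+00,
        1.34490972e-02, -6.98855160e-05]), 'tcp_pos': array([ 0.13922984, -0.6087887 ,  0.24657054]), 'ee_rot': array([[-9.74870900e-01, -2.22769886e-01, -5.53345356e-04],
       [-2.22770542e-01,  9.74869069e-01,  1.89296528e-03],
       [ 1.17743612e-04,  1.96866581e-03, -9.99998055e-01]]), 'wrist_force': array([-0.18792072,  0.10591354,  0.18866041]), 'moment': array([0.00360153, 0.05941457, 0.01739491]), 'gripper_width': 0.996379091130151}
```

View pics/t0.png

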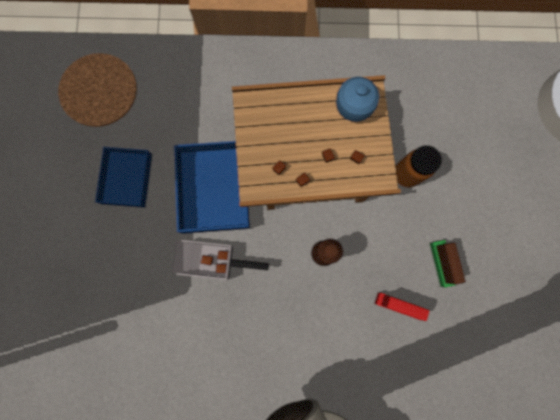

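View pics/s0.png

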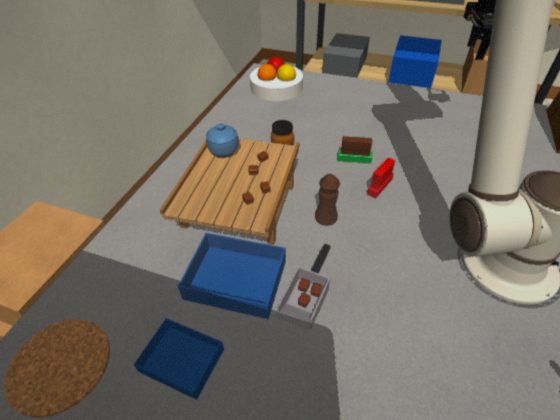

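The top view (1) looks down with image-up = +x and image-left = +y. The side view (2) shows the same scene.
- **Scraper:** green foot with dark grip at (447,263). The red look-alike at (402,306) stays untouched.
- **Tray:** the larger one at (212,186), not the small one at (124,177).
- **Scoop:** at (205,260), nose to +y, handle at (249,265).
- **Bystanders:** mill (327,252), jar (422,163), bowl (358,98).

Run:
```python
from h import *
import pickle
t,s=pickle.load(open("c.pkl","rb"))
im=np.array(t["frame"]);hsv=cv2.cvtColor(im,cv2.COLOR_RGB2HSV)
def comp(m,n,z,amin=40):
    k,l,st,ce=cv2.connectedComponentsWithStats(m.astype(np.uint8))
    for i in range(1,k):
        if st[i,4]<amin: continue
        pts=np.argwhere(l==i)[:,::-1].astype(np.float32)
        w=np.array([onz(t,u,v,z)[:2] for u,v in pts],np.float32)*1000
        rc=cv2.minAreaRect(w)
        print(n,st[i].tolist(),"rect c",np.round(rc[0],0),"size",np.round(rc[1],0),"ang",round(rc[2],1),"box",np.round(cv2.boxPoints(rc)).astype(int).tolist(),"mean",np.round(w.mean(0)))
H,S,V=[hsv[...,i].astype(int) for i in range(3)]
comp((H>50)&(H<80)&(S>120),"green",.025)
comp((H>100)&(H<125)&(S>120),"blue",.05,200)
br=((H<12)|(H>172))&(S>110)&(V<130)&(V>20)
roi=np.zeros_like(br)
roi[235:290,430:475]=1;comp(br&roi,"grip",.075)
roi[:]=0;roi[230:275,300:350]=1;comp(br&roi,"mill@.14",.14)
roi[:]=0;roi[140:195,265:375]=1;comp(br&roi,"lumps",.115,15)
roi[:]=0;roi[245:275,195:235]=1;comp(br&roi,"scooplumps",.02,15)
roi[:]=0;roi[255:280,225:275]=1;comp((V<50)&roi,"handle",.045)
for n,u,v,z in [("shelf bl",233,86,.112),("br",385,77,.112),("fr",398,193,.112),("fl",240,205,.112),("jar lid",426,160,.12),("bowlc",357,97,.14),("sc1",181,241,.045),("sc2",178,275,.029),("sc3",232,279,.045),("sc4",232,241,.045)]:
    print(n,np.round(onz(t,u,v,z)*1000))
a=cv2.resize(im[225:300,165:280],None,fx=5,fy=5,interpolation=cv2.INTER_CUBIC);b=cv2.resize(im[225:300,380:480],None,fx=2,fy=5)
b=cv2.resize(im[225:300,425:470],None,fx=5,fy=5,interpolation=cv2.INTER_CUBIC)
cv2.imwrite("pics/crop.png",cv2.cvtColor(np.hstack([a,b]),cv2.COLOR_RGB2BGR))
```

```text
green [431, 241, 22, 46, 259] rect c [ 405. -262.] size [97. 30.] ang 7.9 box [[355, -254], [359, -283], [455, -270], [451, -241]] mean [ 407. -257.]
blue [175, 142, 74, 91, 5514] rect c [563. 237.] size [191. 150.] ang 5.6 box [[461, 303], [475, 153], [666, 172], [651, 321]] mean [558. 243.]
blue [96, 148, 55, 59, 2659] rect c [580. 424.] size [103. 122.] ang 86.7 box [[516, 376], [638, 369], [644, 472], [523, 479]] mean [580. 424.]
grip [439, 243, 25, 40, 582] rect c [ 405. -261.] size [80. 36.] ang 12.4 box [[362, -252], [370, -287], [448, -270], [440, -235]] mean [ 406. -262.]
mill@.14 [313, 240, 29, 25, 501] rect c [422.  -0.] size [42. 54.] ang 18.9 box [[394, 18], [411, -33], [451, -19], [433, 32]] mean [422.  -1.]
lumps [323, 149, 12, 12, 96] rect c [616.  -7.] size [23. 19.] ang 25.9 box [[602, -3], [610, -20], [631, -10], [622, 7]] mean [616.  -7.]
lumps [351, 151, 14, 12, 99] rect c [613. -65.] size [22. 20.] ang 58.7 box [[599, -69], [616, -79], [627, -61], [611, -51]] mean [613. -65.]
lumps [274, 161, 12, 13, 98] rect c [589.  90.] size [19. 24.] ang 46.8 box [[574, 91],
[... 296 characters left out ...]
26, 201], [425, 220]] mean [417. 211.]
scooplumps [202, 256, 11, 9, 75] rect c [407. 244.] size [21. 17.] ang 79.6 box [[397, 236], [413, 232], [417, 253], [401, 256]] mean [407. 244.]
scooplumps [216, 264, 10, 9, 73] rect c [389. 214.] size [17. 19.] ang 0.7 box [[381, 223], [381, 204], [398, 204], [398, 224]] mean [389. 213.]
handle [230, 259, 39, 10, 249] rect c [398. 151.] size [79. 15.] ang 86.4 box [[388, 112], [403, 111], [408, 190], [393, 191]] mean [399. 153.]
shelf bl [760. 188. 112.]
br [ 786. -126.  112.]
fr [ 541. -146.  112.]
fl [512. 166. 112.]
jar lid [ 607. -201.  120.]
bowlc [728. -61. 140.]
sc1 [444. 295.  45.]
sc2 [373. 302.  29.]
sc3 [367. 185.  45.]
sc4 [446. 188.  45.]
```

View pics/crop.png

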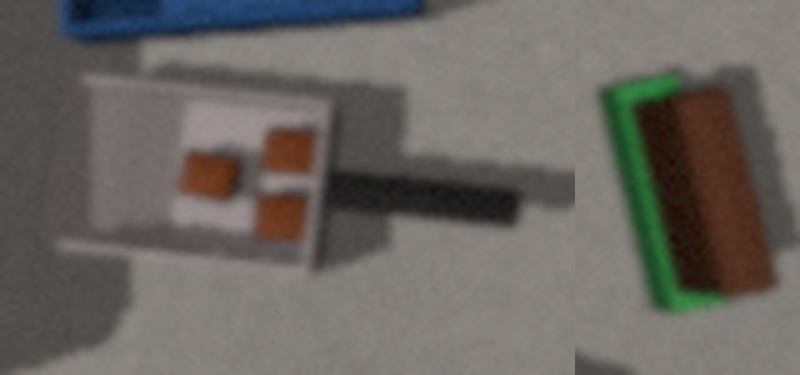

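Crop (3): the block at the right is the green-foot scraper, and the scoop holds three lumps with its handle to the right. The scraper is at about (405,-262) mm with yaw about 8°, so I'll reach for it first.

```bash
python3 -m jog '{"delta_pos":[[24,31,-8],[24,31,-8],[24,31,-8],[24,31,-8],[24,31,-8],[24,31,-8],[24,31,-8],[24,31,-8],[24,31,-8],[24,31,-8]],"rot":[[0,0,-0.5],[0,0,-0.5],[0,0,-0.5],[0,0,-0.5],[0,0,-0.5],[0,0,-0.5],[0,0,-0.5],[0,0,-0.5],[0,0,-0.5],[0,0,-0.5]],"grip":[100,100,100,100,100,100,100,100,100,100]}'
python3 -m jog '{"delta_pos":[[13,19,0],[13,18,0],[0,0,0],[0,0,0]],"rot":[[0,0,0],[0,0,0],[0,0,0],[0,0,0]],"grip":[100,100,100,100]}'
python3 - <<'E'
from h import *
t=cap("top","pics/t1.png");s=cap("side","pics/s1.png")
S=r.sense();print(S["time_s"],S["tcp_pos"],S["joints"])
# scraper from side view
im=np.array(s["frame"]);h=cv2.cvtColor(im,cv2.COLOR_RGB2HSV)
m=((h[...,0]>50)&(h[...,0]<80)&(h[...,1]>120));p=np.argwhere(m)[:,::-1]
print(p.min(0),p.max(0));
w=np.array([onz(s,u,v,.025)[:2]*1000 for u,v in p],np.float32);print(cv2.minAreaRect(w))
E
```

```text
time_s: 0.93
tcp_pos: [0.3799, -0.2974, 0.1671]
ee_rot: [[-0.991, -0.137, -0.0], [-0.137, 0.991, 0.0], [0.0, 0.0, -1.0]]
wrist_force: [0.5, -0.6, 0.3]
gripper_width: 1.001
time_s: 1.27
tcp_pos: [0.4056, -0.2614, 0.1673]
ee_rot: [[-0.99, -0.139, -0.001], [-0.139, 0.99, 0.0], [0.001, 0.0, -1.0]]
wrist_force: [-0.1, 1.2, -0.7]
gripper_width: 1.005
1.3667 [ 0.40481166 -0.26249134  0.16734144] [-1.36209205e+01  1.28228077e+01 -2.56804634e+01 -6.01534803e-03
 -5.15391556e+01 -6.85160465e+01]
[338  58] [383 162]
((442.41387939453125, -583.6195068359375), (109.63787841796875, 724.3466186523438), 5.674813270568848)
```

```bash
python3 -m jog '{"delta_pos":[[0,0,-30],[0,0,-30],[0,0,-26],[0,0,-20],[0,0,0],[0,0,0]],"rot":[[0,0,0],[0,0,0],[0,0,0],[0,0,0],[0,0,0],[0,0,0]],"grip":[100,100,100,100,100,100]}'
python3 -m jog '{"delta_pos":[[0,0,0],[0,0,0],[0,0,0],[0,0,0],[0,0,0],[0,0,0],[0,0,0],[0,0,0],[0,0,0],[0,0,0]],"rot":[[0,0,0],[0,0,0],[0,0,0],[0,0,0],[0,0,0],[0,0,0],[0,0,0],[0,0,0],[0,0,0],[0,0,0]],"grip":[0,0,0,0,0,0,0,0,0,0]}'
python3 - <<'E'
from h import *
t=cap("top");s=cap("side")
cv2.imwrite("pics/g1.png",cv2.cvtColor(np.hstack([cv2.resize(np.array(t["frame"])[200:310,380:480],(400,440)),cv2.resize(np.array(s["frame"])[90:200,310:410],(400,440))]),cv2.COLOR_RGB2BGR))
E
```

```text
time_s: 1.87
tcp_pos: [0.4043, -0.263, 0.061]
ee_rot: [[-0.991, -0.136, -0.003], [-0.136, 0.991, 0.0], [0.003, 0.001, -1.0]]
wrist_force: [-0.1, 0.1, 0.6]
gripper_width: 1.0
time_s: 2.7
tcp_pos: [0.4059, -0.2625, 0.0618]
ee_rot: [[-0.99, -0.138, 0.001], [-0.138, 0.99, -0.001], [-0.001, -0.001, -1.0]]
wrist_force: [0.6, -1.2, 0.1]
gripper_width: 0.326
```

View pics/g1.png

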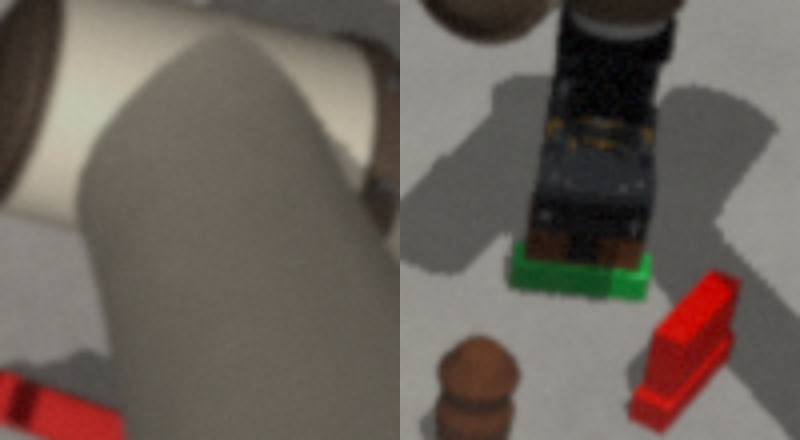

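Picture 4 shows the jaws on the wooden grip at mid-length and clear of the foot. Next I lift and carry it to the far end of the tier.

```bash
python3 -m jog '{"delta_pos":[[0,0,0],[0,0,0],[0,0,30],[0,0,40],[0,0,40],[0,0,40],[0,0,10],[0,0,0]],"rot":[[0,0,0],[0,0,0],[0,0,0],[0,0,0],[0,0,0],[0,0,0],[0,0,0],[0,0,0]],"grip":[0,0,0,0,0,0,0,0]}'
python3 -m jog '{"delta_pos":[[20,15,0],[25,19,0],[25,19,0],[25,20,0],[25,20,0],[25,19,0],[25,19,0],[25,20,0],[0,0,0],[0,0,0]],"rot":[[0,0,0],[0,0,-0.5],[0,0,-0.5],[0,0,-0.5],[0,0,-0.5],[0,0,-0.5],[0,0,0],[0,0,0],[0,0,0],[0,0,0]],"grip":[0,0,0,0,0,0,0,0,0,0]}'
python3 - <<'E'
from h import *
t=cap("top","pics/t2.png");s=cap("side","pics/s2.png")
S=r.sense();p=S["tcp_pos"];print(p,S["gripper_width"])
im=np.array(s["frame"]);h=cv2.cvtColor(im,cv2.COLOR_RGB2HSV)
m=((h[...,0]>50)&(h[...,0]<80)&(h[...,1]>120)).astype(np.uint8);m[:90]=0
k,l,st,ce=cv2.connectedComponentsWithStats(m);i=1+st[1:,4].argmax();q=np.argwhere(l==i)[:,::-1].astype(np.float32);print(st[i],cv2.boxPoints(cv2.minAreaRect(q)).tolist())
R=S["ee_rot"]
for dx in(-50,50):
  for dy in(-14,14):
    for dz in (0,25):
      a=np.radians(5.5);print(dx,dy,dz,proj(s,p+np.array([(dx*np.cos(a)-dy*np.sin(a))/1e3,(dx*np.sin(a)+dy*np.cos(a))/1e3,-.061+dz/1e3])).round(1))
cv2.imwrite("pics/v2.png",cv2.cvtColor(np.hstack([cv2.resize(im[70:250,140:320],(560,560)),]),cv2.COLOR_RGB2BGR))
E
```

```text
time_s: 3.47
tcp_pos: [0.4065, -0.2624, 0.2246]
ee_rot: [[-0.991, -0.137, 0.006], [-0.137, 0.991, -0.001], [-0.006, -0.002, -1.0]]
wrist_force: [0.3, -0.9, -2.9]
gripper_width: 0.271
time_s: 4.3
tcp_pos: [0.5996, -0.1097, 0.2174]
ee_rot: [[-0.995, -0.095, -0.007], [-0.095, 0.995, 0.001], [0.007, 0.002, -1.0]]
wrist_force: [-0.8, -0.1, -2.6]
gripper_width: 0.273
[ 0.59868471 -0.11117291  0.21882359] 0.27632403242362913
[255 122  40  15 345] [[254.48919677734375, 134.19383239746094], [255.17230224609375, 121.8984603881836], [294.1630859375, 124.06462097167969], [293.47998046875, 136.3599853515625]]
-50 -14 0 [293.7 130.8]
-50 -14 25 [293.9 122.3]
-50 14 0 [291.3 136.9]
-50 14 25 [291.4 128.4]
50 -14 0 [256.1 126. ]
50 -14 25 [255.6 117.6]
50 14 0 [253.  131.9]
50 14 25 [252.4 123.4]
```

View pics/v2.png

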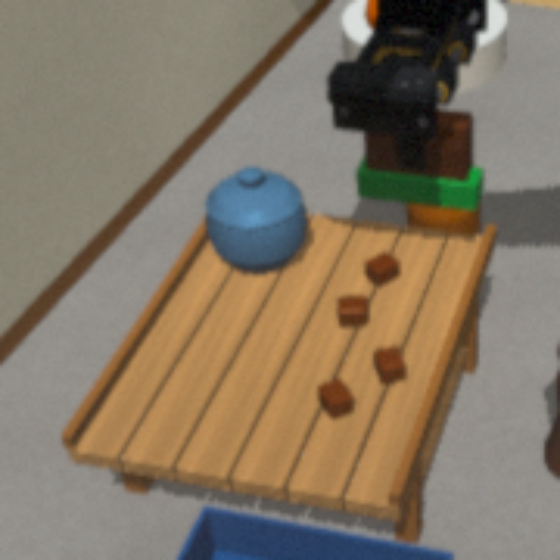

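Picture 5 shows the scraper held level above the far end of the tier, with four lumps ahead of it and the bowl clear. A quick shelf check from this view comes before I lower it.

Run:
```python
from h import *
import pickle
t,s=pickle.load(open("c.pkl","rb"))
for n,u,v in [("far front",298,144),("near front",270,230),("near back",162.5,210)]: print(n,np.round(onz(s,u,v,.112)*1000))
P=[]
for L in [(-125,-160),(-125,160),(125,160),(125,-160)]:
    a=np.radians(5.5);w=[.645+(L[0]*np.cos(a)-L[1]*np.sin(a))/1e3,.022+(L[0]*np.sin(a)+L[1]*np.cos(a))/1e3,.112];print(L,np.round(w,3),proj(t,w).round(),proj(s,w).round())
```

```text
far front [ 541. -141.  112.]
near front [505. 169. 112.]
near back [750. 191. 112.]
(-125, -160) [ 0.536 -0.149  0.112] [400. 196.] [301. 143.]
(-125, 160) [0.505 0.169 0.112] [238. 209.] [270. 230.]
(125, 160) [0.754 0.193 0.112] [230.  89.] [160. 210.]
(125, -160) [ 0.785 -0.125  0.112] [385.  78.] [213. 131.]
```

```bash
Z='[0,0,0]'; python3 -m jog '{"delta_pos":[[0,0,-20],[0,0,-20],[0,0,-10],[0,0,-4],[0,0,0]],"rot":[[0,0,0],[0,0,0],[0,0,0],[0,0,0],[0,0,0]],"grip":[0,0,0,0,0]}'
python3 -m jog '{"delta_pos":[[-1,7,0],[-1.5,15,0],[-1.5,15,0],[-1.5,15,0],[-1.5,15,0],[-1.5,15,0],[-1.5,15,0],[-1.5,15,0],[-1.5,15,0],[-1.5,15,0]],"rot":[[0,0,0],[0,0,0],[0,0,0],[0,0,0],[0,0,0],[0,0,0],[0,0,0],[0,0,0],[0,0,0],[0,0,0]],"grip":[0,0,0,0,0,0,0,0,0,0]}'
python3 - <<'E'
from h import *
s=cap("side");im=np.array(s["frame"])
cv2.imwrite("pics/v3.png",cv2.cvtColor(cv2.resize(im[90:290,140:340],(560,560)),cv2.COLOR_RGB2BGR))
E
```

```text
time_s: 4.82
tcp_pos: [0.601, -0.1118, 0.1686]
ee_rot: [[-0.996, -0.094, 0.003], [-0.094, 0.996, -0.0], [-0.003, -0.001, -1.0]]
wrist_force: [0.8, 0.8, -0.8]
gripper_width: 0.276
time_s: 5.65
tcp_pos: [0.5852, 0.0304, 0.1685]
ee_rot: [[-0.996, -0.094, -0.0], [-0.094, 0.996, -0.002], [0.001, -0.002, -1.0]]
wrist_force: [1.3, -1.6, 2.2]
gripper_width: 0.273
```

View pics/v3.png

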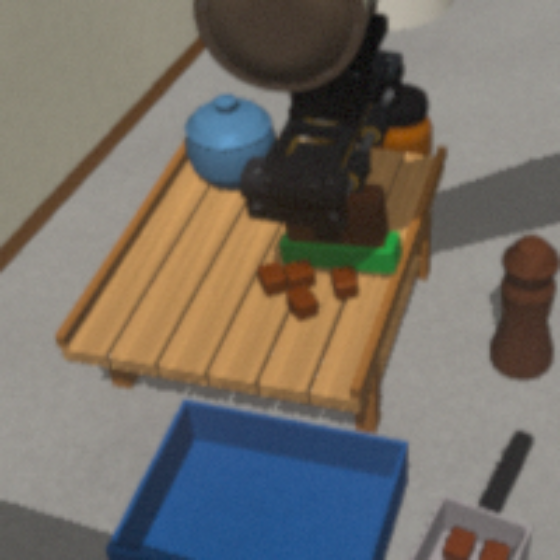

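Picture 6 shows the lumps moving ahead of the foot, but the leftmost one (270,275) is working past the foot's back end at (285,260). I'll measure them, then back off and shift the scraper towards +x.

Run:
```python
from h import *
s=cap("side");o=[140,90]
def sh(w):
    a=np.radians(5.5);d=w[:2]-[.645,.022];return np.round(1000*np.array([d[0]*np.cos(a)+d[1]*np.sin(a),-d[0]*np.sin(a)+d[1]*np.cos(a)]))
for u,v,z in [(270,275,.115),(299,270,.115),(301,300,.115),(344,280,.115),(283,262,.101),(398,273,.101)]: print(sh(onz(s,140+u/2.8,90+v/2.8,z)))
print(sh(r.sense()["tcp_pos"]))
```

```text
[-17.  55.]
[-39.  44.]
[-51.  78.]
[-78.  47.]
[-16.  22.]
[-116.   13.]
[-59.  16.]
```

```bash
python3 -m jog '{"delta_pos":[[1,-10,2],[0.5,-8,0],[13,1,0],[13,2,0],[0,0,-2],[0,0,0]],"rot":[[0,0,0],[0,0,0],[0,0,0],[0,0,0],[0,0,0],[0,0,0]],"grip":[0,0,0,0,0,0]}'
python3 -m jog '{"delta_pos":[[-1,10,0],[-1,10,0],[-1,10,0],[-1,10,0],[-1,10,0],[-1,10,0],[-1,10,0],[-1,10,0]],"rot":[[0,0,0],[0,0,0],[0,0,0],[0,0,0],[0,0,0],[0,0,0],[0,0,0],[0,0,0]],"grip":[0,0,0,0,0,0,0,0]}'
python3 - <<'E'
from h import *
s=cap("side");im=np.array(s["frame"])
cv2.imwrite("pics/v4.png",cv2.cvtColor(cv2.resize(im[90:290,140:340],(560,560)),cv2.COLOR_RGB2BGR))
E
```

```text
time_s: 6.25
tcp_pos: [0.6125, 0.0144, 0.166]
ee_rot: [[-0.996, -0.092, -0.003], [-0.092, 0.996, -0.0], [0.003, 0.0, -1.0]]
wrist_force: [0.3, 0.3, -2.9]
gripper_width: 0.277
time_s: 6.92
tcp_pos: [0.6052, 0.097, 0.1677]
ee_rot: [[-0.996, -0.094, 0.0], [-0.094, 0.996, -0.0], [-0.0, -0.0, -1.0]]
wrist_force: [0.7, -0.8, -1.9]
gripper_width: 0.277
```

View pics/v4.png

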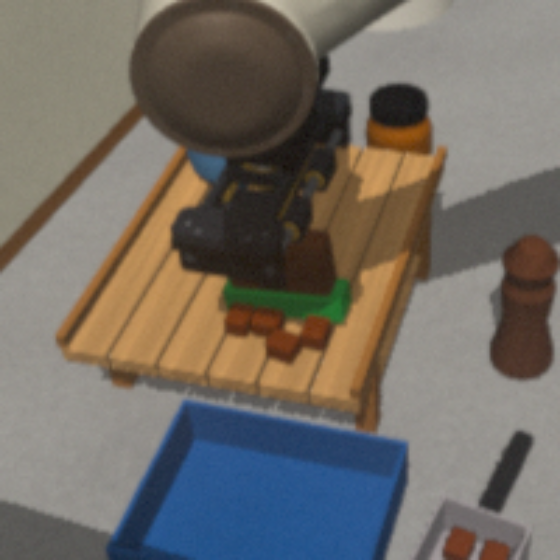

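Picture 7 shows all four lumps in front of the foot, and the tray just beyond the tier's end. I keep pushing.

```bash
python3 -m jog '{"delta_pos":[[-0.5,10,0],[-0.5,10,0],[-0.5,10,0],[-0.5,10,0],[-0.5,10,0],[-0.5,10,0],[-0.5,10,0],[-1,10,0],[-1,10,0],[-1,10,0]],"rot":[[0,0,0],[0,0,0],[0,0,0],[0,0,0],[0,0,0],[0,0,0],[0,0,0],[0,0,0],[0,0,0],[0,0,0]],"grip":[0,0,0,0,0,0,0,0,0,0]}'
python3 -m jog '{"delta_pos":[[0,0,0],[0,0,0],[0,0,0]],"rot":[[0,0,0],[0,0,0],[0,0,0]],"grip":[0,0,0]}'
python3 - <<'E'
from h import *
s=cap("side");im=np.array(s["frame"])
cv2.imwrite("pics/v5.png",cv2.cvtColor(cv2.resize(im[130:330,140:340],(560,560)),cv2.COLOR_RGB2BGR))
E
```

```text
time_s: 7.8
tcp_pos: [0.5987, 0.1968, 0.1674]
ee_rot: [[-0.996, -0.094, -0.0], [-0.094, 0.996, 0.0], [0.0, 0.0, -1.0]]
wrist_force: [-0.3, -0.1, -1.9]
gripper_width: 0.271
time_s: 8.05
tcp_pos: [0.5987, 0.1956, 0.1675]
ee_rot: [[-0.996, -0.094, -0.0], [-0.094, 0.996, -0.0], [0.0, -0.0, -1.0]]
wrist_force: [0.5, 0.6, -1.7]
gripper_width: 0.274
```

View pics/v5.png

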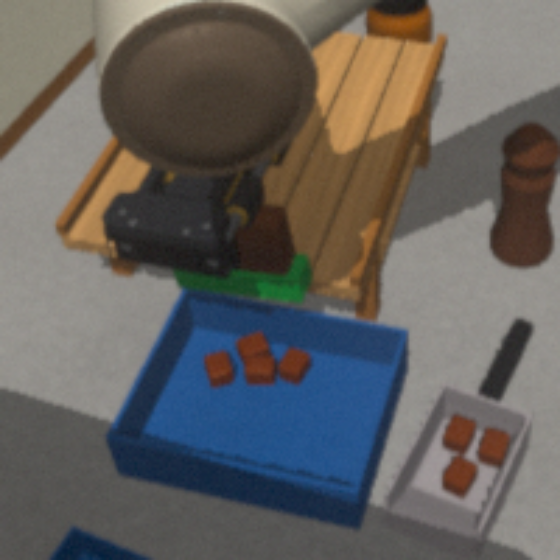

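Picture 8 shows the four shelf lumps in the tray around (255,360). Next I take the scraper back to its old spot.

```bash
python3 -m jog '{"delta_pos":[[0,0,25],[0,0,25],[-14,-33,0],[-14,-33,0],[-14,-33,0],[-14,-33,0],[-14,-33,0],[-14,-33,0],[-14,-33,0],[-14,-33,0]],"rot":[[0,0,0],[0,0,0],[0,0,0],[0,0,0],[0,0,0],[0,0,0],[0,0,0],[0,0,0],[0,0,0],[0,0,0]],"grip":[0,0,0,0,0,0,0,0,0,0]}'
python3 -m jog '{"delta_pos":[[-14,-33,0],[-14,-33,0],[-14,-33,0],[-14,-33,0],[-14,-33,0],[-12,-30,0],[0,0,-30],[0,0,-40],[0,0,-40],[0,0,-25]],"rot":[[0,0,0],[0,0,0],[0,0,0],[0,0,0],[0,0,0],[0,0,0],[0,0,0],[0,0,0],[0,0,0],[0,0,0]],"grip":[0,0,0,0,0,0,0,0,0,0]}'
python3 -m jog '{"delta_pos":[[0,0,-5],[0,0,-3],[0,0,0],[0,0,0]],"rot":[[0,0,0],[0,0,0],[0,0,0],[0,0,0]],"grip":[0,0,0,0]}'
```

```text
time_s: 8.93
tcp_pos: [0.4856, -0.0702, 0.2179]
ee_rot: [[-0.996, -0.093, 0.001], [-0.093, 0.996, -0.0], [-0.001, -0.0, -1.0]]
wrist_force: [0.6, -0.4, -1.6]
gripper_width: 0.276
time_s: 9.77
tcp_pos: [0.4023, -0.2634, 0.0798]
ee_rot: [[-0.996, -0.091, -0.003], [-0.091, 0.996, 0.001], [0.003, 0.002, -1.0]]
wrist_force: [-0.1, 0.3, -2.0]
gripper_width: 0.273
time_s: 10.1
tcp_pos: [0.4064, -0.2638, 0.0764]
ee_rot: [[-0.996, -0.094, 0.004], [-0.094, 0.996, -0.001], [-0.004, -0.002, -1.0]]
wrist_force: [0.6, 0.8, -2.6]
gripper_width: 0.277
```

```bash
python3 -m jog '{"delta_pos":[[0,0,-4],[0,0,-4],[0,0,0]],"rot":[[0,0,0],[0,0,0],[0,0,0]],"grip":[0,0,0]}'
python3 -m jog '{"delta_pos":[[0,0,-3],[0,0,0],[0,0,0]],"rot":[[0,0,0],[0,0,0],[0,0,0]],"grip":[0,0,0]}'
```

```text
time_s: 10.35
tcp_pos: [0.4048, -0.2631, 0.0667]
ee_rot: [[-0.996, -0.094, 0.001], [-0.094, 0.996, 0.0], [-0.001, 0.0, -1.0]]
wrist_force: [0.2, 0.1, -2.1]
gripper_width: 0.276
time_s: 10.6
tcp_pos: [0.4044, -0.2634, 0.0644]
ee_rot: [[-0.996, -0.094, -0.001], [-0.094, 0.996, -0.0], [0.001, -0.0, -1.0]]
wrist_force: [-3.1, 0.1, 3.8]
gripper_width: 0.275
```

```bash
python3 -m jog '{"delta_pos":[[0,0,0],[0,0,0],[0,0,0],[0,0,0],[0,0,30],[0,0,40],[0,0,40],[0,0,40],[0,0,0]],"rot":[[0,0,0],[0,0,0],[0,0,0],[0,0,0],[0,0,0],[0,0,0],[0,0,0],[0,0,0],[0,0,0]],"grip":[100,100,100,100,100,100,100,100,100]}'
python3 - <<'E'
from h import *
import pickle
t=cap("top");s=cap("side");im=np.array(s["frame"]);cv2.imwrite("pics/s6.png",cv2.cvtColor(im,cv2.COLOR_RGB2BGR))
for c,(x0,x1,y0,y1) in((t,(225,275,250,280)),(s,(300,340,235,280))):
    im=np.array(c["frame"]);m=np.zeros(im.shape[:2],bool);m[y0:y1,x0:x1]=im[y0:y1,x0:x1].max(2)<60
    k,l,st,ce=cv2.connectedComponentsWithStats(m.astype(np.uint8));i=1+st[1:,4].argmax()
    w=np.array([onz(c,u,v,.041)[:2]*1000 for v,u in np.argwhere(l==i)],np.float32);rc=cv2.minAreaRect(w);print(st[i],rc,np.round(cv2.boxPoints(rc)).tolist())
im=np.array(s["frame"]);h=cv2.cvtColor(im,cv2.COLOR_RGB2HSV);m=((h[...,0]>50)&(h[...,0]<80)&(h[...,1]>120)).astype(np.uint8);m[:90]=0;q=np.argwhere(m)
k,l,st,ce=cv2.connectedComponentsWithStats(m);i=1+st[1:,4].argmax();print("scraper",st[i],onz(s,*ce[i],.015))
E
```

```text
time_s: 11.35
tcp_pos: [0.4092, -0.2652, 0.222]
ee_rot: [[-0.995, -0.096, 0.016], [-0.096, 0.995, -0.007], [-0.015, -0.009, -1.0]]
wrist_force: [1.5, -0.1, 0.3]
gripper_width: 0.875
[230 258  39  11 283] ((400.0862121582031, 151.32095336914062), (80.30014038085938, 18.785429000854492), 88.64767456054688) [[390.0, 111.0], [409.0, 111.0], [410.0, 191.0], [392.0, 192.0]]
[312 245  17  27 187] ((396.03778076171875, 149.68490600585938), (77.22614288330078, 14.40756893157959), 84.22953033447266) [[385.0, 112.0], [399.0, 111.0], [407.0, 187.0], [393.0, 189.0]]
scraper [340 150  34  16 253] [ 0.39578121 -0.25338831  0.015     ]
```

```bash
python3 -m jog '{"delta_pos":[[0,30,0],[0,36,0],[-1,37,0],[-1,37,0],[-1,37,0],[-1,37,0],[-1,37,0],[-1,37,0],[0,37,0],[0,37,0]],"rot":[[0,0,6.7],[0,0,6.7],[0,0,6.7],[0,0,6.7],[0,0,6.7],[0,0,6.7],[0,0,6.7],[0,0,6.7],[0,0,6.7],[0,0,6.7]],"grip":[100,100,100,100,100,100,100,100,100,100]}'
python3 -m jog '{"delta_pos":[[0,37,0],[0,32,0],[0,0,0],[0,0,0]],"rot":[[0,0,6.7],[0,0,6.7],[0,0,0],[0,0,0]],"grip":[100,100,100,100]}'
```

```text
time_s: 12.28
tcp_pos: [0.3975, 0.1001, 0.212]
ee_rot: [[-0.297, -0.955, -0.003], [-0.955, 0.297, -0.002], [0.002, 0.002, -1.0]]
wrist_force: [1.1, -0.3, -0.5]
gripper_width: 0.999
time_s: 12.62
tcp_pos: [0.3979, 0.1687, 0.2117]
ee_rot: [[-0.071, -0.997, -0.003], [-0.997, 0.071, -0.003], [0.003, 0.003, -1.0]]
wrist_force: [0.3, -0.8, -0.3]
gripper_width: 1.001
```

```bash
python3 -m jog '{"delta_pos":[[-5,0,-35],[0,0,-35],[0,0,-35],[0,0,-30],[0,0,-20],[0,0,-13],[0,0,0],[0,0,0]],"rot":[[0,0,0],[0,0,0],[0,0,0],[0,0,0],[0,0,0],[0,0,0],[0,0,0],[0,0,0]],"grip":[100,100,100,100,100,100,100,100]}'
python3 -m jog '{"delta_pos":[[0,0,0],[0,0,0],[0,0,0],[0,0,0],[0,0,0],[0,0,0],[0,0,0],[0,0,0],[0,0,0],[0,0,0]],"rot":[[0,0,0],[0,0,0],[0,0,0],[0,0,0],[0,0,0],[0,0,0],[0,0,0],[0,0,0],[0,0,0],[0,0,0]],"grip":[0,0,0,0,0,0,0,0,0,0]}'
python3 -m jog '{"delta_pos":[[0,0,0],[0,0,0],[0,0,0],[0,0,5],[0,0,10],[0,0,15],[0,0,10],[0,0,0]],"rot":[[0,0,0],[0,0,0],[0,0,0],[0,0,0],[0,0,0],[0,0,0],[0,0,0],[0,0,0]],"grip":[0,0,0,0,0,0,0,0]}'
python3 - <<'E'
from h import *
t=cap("top");s=cap("side")
cv2.imwrite("pics/v6.png",cv2.cvtColor(cv2.resize(np.array(s["frame"])[180:340,220:380],(560,560)),cv2.COLOR_RGB2BGR))
E
```

```text
time_s: 13.28
tcp_pos: [0.3932, 0.1662, 0.0447]
ee_rot: [[-0.075, -0.997, -0.003], [-0.997, 0.075, -0.003], [0.003, 0.002, -1.0]]
wrist_force: [0.2, -0.8, -0.1]
gripper_width: 0.997
time_s: 14.12
tcp_pos: [0.3938, 0.1678, 0.0455]
ee_rot: [[-0.074, -0.997, -0.0], [-0.997, 0.074, -0.0], [0.0, 0.0, -1.0]]
wrist_force: [0.1, -0.3, 0.2]
gripper_width: 0.325
time_s: 14.78
tcp_pos: [0.3945, 0.1684, 0.0873]
ee_rot: [[-0.073, -0.997, 0.003], [-0.997, 0.073, 0.002], [-0.002, -0.002, -1.0]]
wrist_force: [0.1, 0.5, -1.6]
gripper_width: 0.18
```

View pics/v6.png

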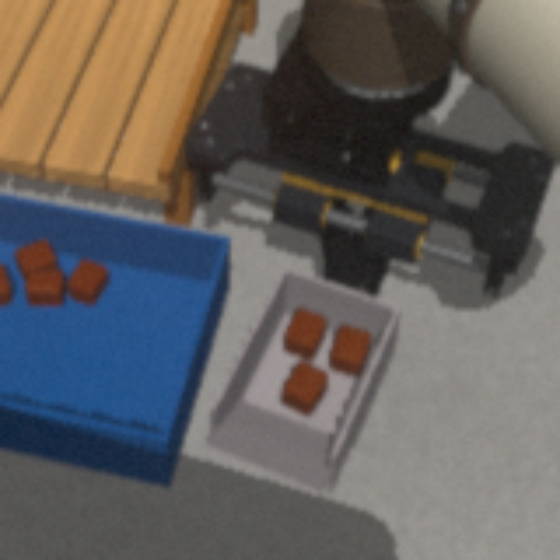

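Picture 9 shows the scoop gripped by its handle, lifted level with its three lumps at (325,360). The next move goes up and over the tray.

```bash
python3 -m jog '{"delta_pos":[[0,0,10],[0,0,25],[0,0,30],[0,0,30],[0,0,30],[0,0,30],[0,0,30],[0,0,20],[0,0,8],[0,0,0]],"rot":[[0,0,0],[0,0,0],[0,0,0],[0,0,0],[0,0,0],[0,0,0],[0,0,0],[0,0,0],[0,0,0],[0,0,0]],"grip":[0,0,0,0,0,0,0,0,0,0]}'
python3 -m jog '{"delta_pos":[[8,-2,0],[18,-3,0],[20,-4,0],[25,-4,0],[25,-4,0],[25,-4,0],[25,-4,0],[15,-3,0],[8,0,0],[0,0,0]],"rot":[[0,0,0],[0,0,0],[0,0,0],[0,0,0],[0,0,0],[0,0,0],[0,0,0],[0,0,0],[0,0,0],[0,0,0]],"grip":[0,0,0,0,0,0,0,0,0,0]}'
python3 -m jog '{"delta_pos":[[0,7,-6],[0,7,-6],[0,7,-6],[0,7,-6]],"rot":[[-7,0.5,0],[-7,0.5,0],[-7,0.5,0],[-7,0.5,0]],"grip":[0,0,0,0]}'
python3 -c "from h import *;print(r.sense()['joints'].round(1))"
```

```text
time_s: 15.72
tcp_pos: [0.3941, 0.1681, 0.2992]
ee_rot: [[-0.074, -0.997, 0.001], [-0.997, 0.074, 0.002], [-0.002, -0.001, -1.0]]
wrist_force: [0.3, 0.5, -2.4]
gripper_width: 0.179
time_s: 16.55
tcp_pos: [0.5637, 0.1391, 0.295]
ee_rot: [[-0.075, -0.997, -0.005], [-0.997, 0.075, -0.002], [0.003, 0.005, -1.0]]
wrist_force: [0.0, -0.5, -2.4]
gripper_width: 0.179
time_s: 16.88
tcp_pos: [0.562, 0.1681, 0.2746]
ee_rot: [[-0.065, -0.997, -0.032], [-0.878, 0.072, -0.474], [0.475, -0.002, -0.88]]
wrist_force: [0.8, -0.5, -2.4]
gripper_width: 0.18
[ 41.3  24.2  -4.2  19.7 -83.  -51.6]
```

```bash
python3 -m jog '{"delta_pos":[[0,8,-6],[0,8,-6],[0,8,-6],[0,8,-6]],"rot":[[-7,0.5,0],[-7,0.5,0],[-7,0.5,0],[-7,0.5,0]],"grip":[0,0,0,0]}'
python3 -c "from h import *;print(r.sense()['joints'].round(1))"
python3 -m jog '{"delta_pos":[[0,8,-6],[0,8,-6],[0,8,-6],[0,8,-6],[0,8,-4],[0,0,0],[0,0,0]],"rot":[[-7,0.5,0],[-7,0.5,0],[-7,0.5,0],[-7,0.5,0],[-6,0.4,0],[0,0,0],[0,0,0]],"grip":[0,0,0,0,0,0,0]}'
python3 -c "
from h import *;print(r.sense()['joints'].round(1))
s=cap('side');cv2.imwrite('pics/v7.png',cv2.cvtColor(cv2.resize(np.array(s['frame'])[140:340,120:360],(720,600)),cv2.COLOR_RGB2BGR))"
```

```text
time_s: 17.22
tcp_pos: [0.5621, 0.2011, 0.2502]
ee_rot: [[-0.041, -0.998, -0.057], [-0.552, 0.07, -0.831], [0.833, -0.002, -0.553]]
wrist_force: [0.5, -0.2, -1.4]
gripper_width: 0.178
[ 47.8  36.4  -3.9  31.4 -98.1 -61.7]
time_s: 17.8
tcp_pos: [0.5624, 0.2399, 0.2202]
ee_rot: [[0.001, -0.998, -0.07], [0.004, 0.07, -0.998], [1.0, 0.0, 0.005]]
wrist_force: [0.0, -0.8, -0.7]
gripper_width: 0.181
[  50.7   52.2   -3.2   40.8 -117.9  -68.2]
```

View pics/v7.png

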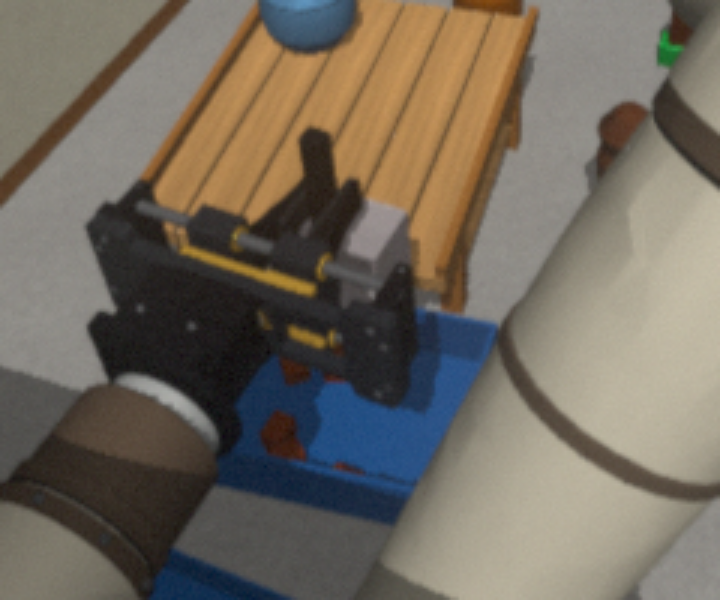

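Picture 10 shows the scoop nose-down over the tray with brown lumps on the tray floor. The wrist load has dropped from about 2.4 to 0.7 N. I'll shake lightly, turn it back level and count the lumps by mask.

```bash
python3 -m jog '{"delta_pos":[[0,0,6],[0,0,-6],[0,0,6],[0,0,0],[0,0,0],[0,0,10],[0,0,10]],"rot":[[0,0,0],[0,0,0],[0,0,0],[0,0,0],[0,0,0],[0,0,0],[0,0,0]],"grip":[0,0,0,0,0,0,0]}'
python3 -m jog '{"delta_pos":[[0,-8,6],[0,-8,6],[0,-8,6],[0,-8,6],[0,-8,6],[0,-8,6],[0,-8,6]],"rot":[[7,-0.5,0],[7,-0.5,0],[7,-0.5,0],[7,-0.5,0],[7,-0.5,0],[7,-0.5,0],[7,-0.5,0]],"grip":[0,0,0,0,0,0,0]}'
python3 -m jog '{"delta_pos":[[0,-8,3],[0,-8,3],[0,-7,3],[0,-7,3],[0,-7,3],[0,-7,3],[0,0,0],[0,0,0]],"rot":[[7,-0.5,0],[7,-0.5,0],[7,-0.5,0],[7,-0.5,0],[7,-0.5,0],[6,-0.4,0],[0,0,0],[0,0,0]],"grip":[0,0,0,0,0,0,0,0]}'
python3 -m jog '{"delta_pos":[[-20,3,0],[-25,4,0],[-25,4,0],[-25,4,0],[-25,4,0],[-25,4,0],[-24,5,0],[0,0,0],[0,0,0]],"rot":[[0,0,0],[0,0,0],[0,0,0],[0,0,0],[0,0,0],[0,0,0],[0,0,0],[0,0,0],[0,0,0]],"grip":[0,0,0,0,0,0,0,0,0]}'
python3 - <<'E'
from h import *
t=cap("top","pics/t8.png");s=cap("side","pics/s8.png")
for c in(t,s):
    h=cv2.cvtColor(np.array(c["frame"]),cv2.COLOR_RGB2HSV).astype(int);H,S,V=h[...,0],h[...,1],h[...,2]
    m=(((H<14)|(H>172))&(S>110)&(V>30)).astype(np.uint8)
    k,l,st,ce=cv2.connectedComponentsWithStats(m)
    for i in range(1,k):
        w=onz(c,*ce[i],.02)
        if st[i,4]>8 and .42<w[0]<.72 and .1<w[1]<.5: print(st[i],np.round(w,3))
cv2.imwrite('pics/v8.png',cv2.cvtColor(np.hstack([cv2.resize(np.array(t['frame'])[120:300,150:300],(400,480)),cv2.resize(np.array(s['frame'])[200:360,170:303],(400,480))]),cv2.COLOR_RGB2BGR))
E
```

```text
time_s: 18.43
tcp_pos: [0.5628, 0.2397, 0.2492]
ee_rot: [[-0.002, -0.997, -0.071], [0.005, 0.071, -0.997], [1.0, -0.002, 0.005]]
wrist_force: [-0.5, -1.0, -2.1]
gripper_width: 0.18
time_s: 19.02
tcp_pos: [0.5626, 0.1837, 0.2926]
ee_rot: [[-0.057, -0.997, -0.044], [-0.756, 0.072, -0.651], [0.653, -0.004, -0.758]]
wrist_force: [0.3, -0.3, -1.6]
gripper_width: 0.178
time_s: 19.68
tcp_pos: [0.5624, 0.1377, 0.3107]
ee_rot: [[-0.076, -0.997, 0.001], [-0.997, 0.076, -0.0], [0.0, -0.001, -1.0]]
wrist_force: [-0.5, 0.3, -1.4]
gripper_width: 0.18
time_s: 20.43
tcp_pos: [0.3926, 0.1681, 0.3087]
ee_rot: [[-0.07, -0.998, -0.001], [-0.998, 0.07, -0.002], [0.002, 0.0, -1.0]]
wrist_force: [-0.3, 0.1, -1.0]
gripper_width: 0.181
[220 161  10  10  74] [0.617 0.213 0.02 ]
[185 168  19  16 152] [0.594 0.28  0.02 ]
[231 168   8  11  56] [0.601 0.19  0.02 ]
[224 175  16  16 105] [0.578 0.2   0.02 ]
[182 194   5  10  36] [0.54 0.3  0.02]
[249 201   5   5  10] [0.533 0.153 0.02 ]
[268 204   6   5  15] [0.526 0.109 0.02 ]
[267 237   4   6  16] [0.529 0.123 0.02 ]
[225 249  13  18 166] [0.589 0.2   0.02 ]
[240 255  10  11  83] [0.559 0.196 0.02 ]
[214 256   9  12  80] [0.614 0.218 0.02 ]
[207 278  14  15 139] [0.594 0.279 0.02 ]
[102 361   6   8  13] [0.707 0.495 0.02 ]
```

View pics/v8.png

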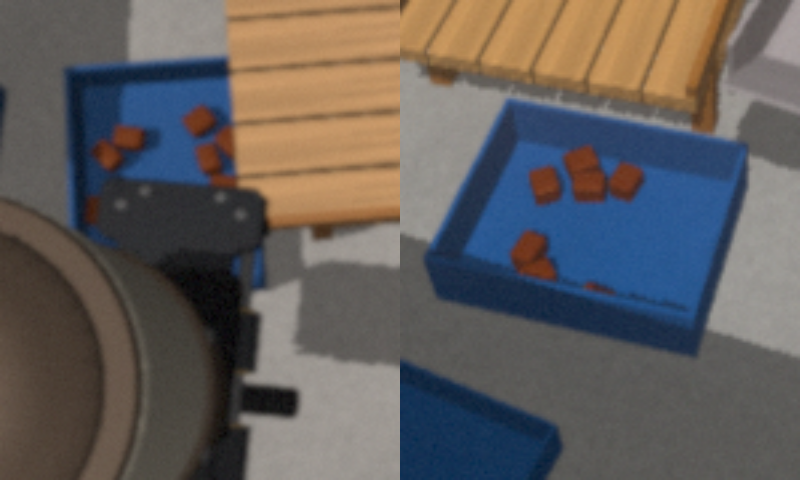

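Picture 11 shows all seven lumps in the tray: four near the shelf and three by the outer wall, at (93,205), (107,152) and (128,138) in the top-view half. Next I set the scoop down at its old spot.

```bash
python3 -m jog '{"delta_pos":[[0,0,-25],[0,0,-35],[0,0,-35],[0,0,-35],[0,0,-35],[0,0,-35],[0,0,-25],[0,0,-15],[0,0,-10],[0,0,0]],"rot":[[0,0,0],[0,0,0],[0,0,0],[0,0,0],[0,0,0],[0,0,0],[0,0,0],[0,0,0],[0,0,0],[0,0,0]],"grip":[0,0,0,0,0,0,0,0,0,0]}'
python3 -m jog '{"delta_pos":[[0,0,-4],[0,0,-4],[0,0,-2],[0,0,0],[0,0,0]],"rot":[[0,0,0],[0,0,0],[0,0,0],[0,0,0],[0,0,0]],"grip":[0,0,0,0,0]}'
```

```text
time_s: 21.37
tcp_pos: [0.3934, 0.1667, 0.0559]
ee_rot: [[-0.075, -0.997, -0.005], [-0.997, 0.075, -0.005], [0.005, 0.005, -1.0]]
wrist_force: [-0.1, 0.1, -1.9]
gripper_width: 0.182
time_s: 21.78
tcp_pos: [0.3941, 0.1679, 0.0489]
ee_rot: [[-0.074, -0.997, 0.0], [-0.997, 0.074, 0.001], [-0.001, -0.0, -1.0]]
wrist_force: [0.3, 0.5, -1.5]
gripper_width: 0.182
```

```bash
python3 -m jog '{"delta_pos":[[0,0,-2],[0,0,-1],[0,0,0],[0,0,0],[0,0,0]],"rot":[[0,0,0],[0,0,0],[0,0,0],[0,0,0],[0,0,0]],"grip":[0,0,0,0,0]}'
```

```text
time_s: 22.2
tcp_pos: [0.394, 0.1679, 0.0458]
ee_rot: [[-0.074, -0.997, 0.0], [-0.997, 0.074, 0.0], [-0.0, 0.0, -1.0]]
wrist_force: [-0.4, -0.3, -0.5]
gripper_width: 0.177
```

Wrist load is nearly zero, so the scoop is resting on the counter. I release slowly, rise and pull back towards the base to uncover the view.

```bash
python3 -m jog '{"delta_pos":[[0,0,0],[0,0,0],[0,0,0],[0,0,0],[0,0,0],[0,0,0],[0,0,0],[0,0,0],[0,0,0],[0,0,20]],"rot":[[0,0,0],[0,0,0],[0,0,0],[0,0,0],[0,0,0],[0,0,0],[0,0,0],[0,0,0],[0,0,0],[0,0,0]],"grip":[10,30,50,70,90,100,100,100,100,100]}'
python3 -m jog '{"delta_pos":[[0,0,30],[0,0,40],[0,0,40],[0,0,40],[0,0,40],[0,-30,20],[0,-40,0],[0,-40,0],[0,-40,0],[0,-40,0]],"rot":[[0,0,0],[0,0,0],[0,0,0],[0,0,0],[0,0,0],[0,0,0],[0,0,0],[0,0,0],[0,0,0],[0,0,0]],"grip":[100,100,100,100,100,100,100,100,100,100]}'
python3 -m jog '{"delta_pos":[[0,-40,0],[0,-40,0],[0,-30,0],[0,0,0],[0,0,0]],"rot":[[0,0,0],[0,0,0],[0,0,0],[0,0,0],[0,0,0]],"grip":[100,100,100,100,100]}'
python3 - <<'E'
from h import *
t=cap("top");s=cap("side")
cv2.imwrite('pics/v9.png',cv2.cvtColor(np.hstack([cv2.resize(np.array(t['frame'])[120:300,150:300],(400,480)),cv2.resize(np.array(s['frame'])[100:360,160:390],(400,480))]),cv2.COLOR_RGB2BGR))
E
```

```text
time_s: 23.03
tcp_pos: [0.392, 0.1661, 0.0632]
ee_rot: [[-0.075, -0.997, -0.006], [-0.997, 0.075, -0.005], [0.005, 0.006, -1.0]]
wrist_force: [0.6, -0.8, -0.1]
gripper_width: 0.78
time_s: 23.87
tcp_pos: [0.3931, -0.0238, 0.2759]
ee_rot: [[-0.073, -0.997, 0.001], [-0.997, 0.073, 0.001], [-0.001, -0.001, -1.0]]
wrist_force: [1.8, 0.1, 0.4]
gripper_width: 0.999
time_s: 24.28
tcp_pos: [0.3933, -0.1336, 0.2752]
ee_rot: [[-0.078, -0.997, -0.001], [-0.997, 0.078, 0.0], [-0.0, 0.001, -1.0]]
wrist_force: [-0.4, 0.3, -0.0]
gripper_width: 1.0
```

View pics/v9.png

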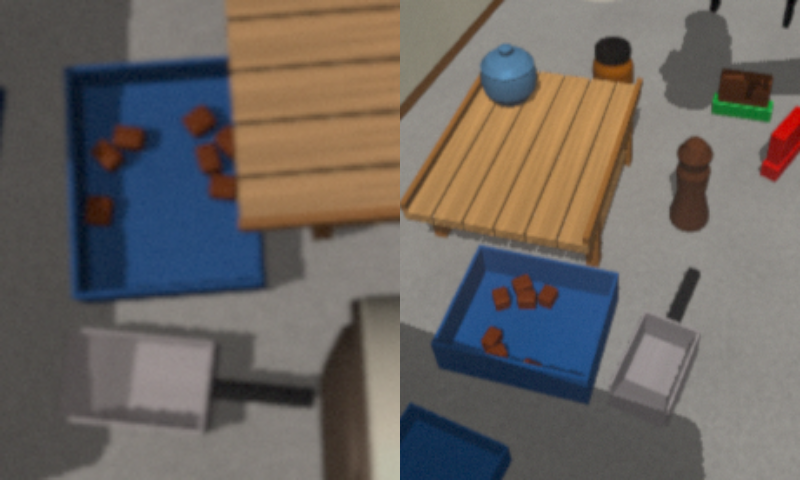

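Picture 12 confirms all seven lumps in the tray and the shelf bare. The empty scoop is standing level, the scraper is standing and the bystanders look unmoved, so I'm handing in.

```bash
python3 -c "from station import finish_job;print(finish_job())"
```

```text
the job is handed in; nothing more can be done
None
```

The job is handed in, at about 24 s on the robot clock. I wiped the four lumps off the shelf with the green scraper, backing off once to shift it sideways because one lump was slipping past its end. I then tipped the scoop nose-down over the larger tray and put both tools back where they had stood.

- **Lumps:** the last pictures show all seven in the tray, and the shelf and scoop empty. At the tipping check the colour masks missed or merged some lumps, so I counted them by eye.
- **Tools:** both are standing on the counter. The scoop looks level, about 160 mm from the tray's centre. The scraper is over 500 mm away.
- **Bystanders:** bowl, jar and mill look unmoved. I judged this by eye and did not remeasure them.
- **Robot:** the gripper was open and clear of everything. No reading I saw came near a force limit, and I never saw the gripper touch a lump.

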